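# Load the lid and hold the index pin out

### The job

On the grey pad lie two brass box lids: pick up the one that lies open side down (closed, green-inlaid face up), set it gently into the round pocket on top of the indexing fixture, fully home and still closed face up, and let it go. Then grip the black knob with the red end on the fixture's spring-loaded index pin, pull it straight back away from the round plate as far as it goes, and finish while still holding it fully back, so that the pin stays out of its hole. Leave the other lid and everything else on the bench where they are.

Things in the scene. Friction and masses are not known exactly. Their poses are not given: they have to be found in the camera images.
- fixture: Indexing fixture, bolted down: grey base plate 205 x 100 mm, 12 mm thick, carrying a round steel index plate (96 mm diameter, its top 58 mm above the bench) and a blue plunger block (29 x 34 mm, top at 66 mm). Origin on the bench under the centre of the index plate; its z is up; its -x axis points from the index plate to the plunger block and knob: the direction in which the pin is pulled. The base plate reaches 140 mm from the origin on the -x side.
- pocket (a point): Centre of the floor of the round pocket on top of the index plate, 60 mm above the bench. The pocket is an aluminium ring of 47 mm inside and 71 mm outside diameter whose rim stands 6 mm above this floor.
- knob (a point): Middle of the black cylindrical grip of the plunger knob, 18 mm diameter and 26 mm long, its axis level along the fixture's x, 50 mm above the bench, at (-106, 0, 50) mm in the fixture's frame when the pin is in; it moves with the knob. A red flange (28 mm diameter, 5 mm thick) ends the grip on the outer side; the blue block's face is 21 mm from this point on the inner side. There is 38 mm of free room between the knob's axis and the base plate below it.
- plunger (a joint): Travel of the sprung index pin in m: 0 = in its hole, 0.018 = fully back against its stop (straight along the fixture's -x). The spring pulls it in with about 5 N at 0 and 9.5 N at the stop. The pin's tip leaves the plate's hole at about 0.010.
- lid_a: The lid to load (its pose at the centre of the open rim; z points out of the closed face). Brass cap of 40 mm outside diameter and 20 mm high, 2 mm wall, 40 to 85 g; it lies open side down with the copper and green inlaid closed face up.
- lid_a_center (a point): Centre of the lid to load, on its axis half-way up (10 mm above its underside); z points out of the closed face.
- lid_b: The other, equal lid, which lies open side up, closed face on the pad (origin at the centre of its underside). To be left alone. The two lids lie about 90 to 110 mm apart.
- pad: Fixed grey felt pad 100 x 210 mm, 4 mm thick, long along its own y, on which both lids lie; origin at the centre of its underside.
- compound_bar: Bystander: green polishing bar 36 x 85 x 28 mm, origin at its underside.
- felt_wheel: Bystander: small pale felt polishing wheel, 20 mm diameter, on a thin steel shank, lying on its side.
- rubber_wheel: Bystander: small black rubber polishing wheel, 20 mm diameter, on a thin steel shank, lying on its side.
- burnisher: Bystander: burnisher with a handle, 140 mm long, lying on the bench.
- jar: Bystander: closed amber glass jar, 56 mm diameter, 70 mm high.
Mind the look-alikes: they are no part of the job. Leave any turquoise look-alike of the lid_a alone. Leave any purple look-alike of the fixture alone.

How it is judged:
By the outcome, as a careful person would: the job done as asked, in the order asked, and still so for the second after the job is handed in, while the arm keeps its last pose, push and grip.
It also fails if it takes over 45 s, if anything falls off the work surface, if the arm or the gripper's body presses on something with over 40 N, if the wrist force passes 120 N, or if a joint passes its speed limit or range.

### The arm

A 6-joint arm with a two-finger parallel gripper is mounted at the origin on the work surface. World frame = base frame: x ahead of the robot, y to its left, z up, the work surface at z = 0. Lengths are in m, angles in rad, forces in N, time in s.
With the tool pointing down it reaches from about 0.35 to 0.875 m from the base axis. Payload 4.2 kg.
Tool frame: the origin (TCP) lies midway between the tips of the shut fingers; the grasp point (between the pads) lies 19 mm behind it (manip.tcp_to_grasp is the distance from the TCP to the grasp point, in m); x points along the fingers, y is the direction in which the jaws open and shut, and the axes are right-handed (so a half turn about x gives the same grasp; the last joint's range is limited). The gripper opens to 85 mm and grips with 20 to 120 N. Pads are 22 mm wide; open, the fingers measure 114 mm over their backs; the gripper's body (76 mm by 85 mm) begins 54 mm behind the grasp point. The pads swing forward as they close: fully open they stand 13 mm farther back than shut.
Start: joints at [1.471, 0.385, 0.008, 0, -1.194, -0.259], TCP at [0.219, 0.585, 0.231] pointing down, gripper open.
Joint ranges: [-3.14, 3.14], [-1.21, 2.06], [-1.07, 1.41], [-3.16, 2.05], [-2.99, -0.16], [-3.1, 3.1]. Speed limits (rad/s): [2.79, 2.79, 3.14, 3.14, 3.14, 3.14].

### API

Orientations are given as a unit quaternion [w, x, y, z].
In Python, from cell import manip gives the robot as it stands.
- The arm moves only by the tool arm_command, never from a script. Its argument "commands" is one flat list of numbers, 5 for each row, row after row: the shift along the tool's x, y, z in mm, then the turn about the tool's x in rad, then the finger opening in mm, from 0 to 85.4. A call has 1 to 20 rows; each row shifts and turns the commanded pose from where the row before left it, along the tool's axes as they then stand; what a row does not reach is not made up. A row lasts 1/8 s, in which the tool goes at most 62.5 mm and 10.7 degrees, less where a joint would pass 70% of its speed; a pose out of reach is approached as far as the arm can. A call with a gripper value outside its range is refused whole. The fingers move at their own pace and stop on an object; "squeeze" is the grip in N (left out, the last holds). Time passes only in rows, so rows that do not move let the fingers close. It gives the time, the measured TCP pose, the force and the opening at its end, in the units of the state.
- manip.observe(): the state, without advancing time (a new reading comes with each control period).
- manip.snapshot(name): name is "scene" or "top" or "wrist"; returns a dict with "img" (400x640x3 uint8, red, green, blue), "K" (3x3 intrinsics, pixels), "extrinsics" (4x4, takes a point from world to camera coordinates). Camera axes: x right, y down, z forward; pixel columns grow to the right and rows downward; lengths in m; the calibration is good to about 2 mm. A picture is of the moment at which its call begins. There is no depth.
- manip.sign_off(): hands the job in, once; it reports no verdict.
The state is a dict: "clock": time; "joints": joint angles; "joint_vel": joint speeds; "joint_torque": joint torques, N m; "position": TCP position; "ee_rot": TCP orientation; "contact_force": force on the tool from outside, world axes, zero at the start; "wrist_torque": the same for the moment, N m; "opening": finger opening in m.
Only numpy, scipy, OpenCV 4.12 (cv2) and the standard library are available. Lean on these libraries where they do the work, as an engineer would, in place of code of your own. Each camera call takes 0.05 s, during which the arm holds its last target.

## Working session

There is one attempt and no reset: what is moved stays moved. The work goes in short steps, Python scripts to look and compute and a tool call to move; the robot and the scene stay as the last step left them, time stands still between calls to the robot, and variables do not carry over. Pictures are saved under pics/ and viewed, and the job is handed in when it is done.

Besides the shell and the picture viewer there is one more tool, called after "Call:" in YAML: its name, and indented under it one key for each argument. arm_command: Moves the arm, as the interface text tells. Its arguments: {"type":"object","properties":{"commands":{"type":"array"},"squeeze":{"type":"number"}},"required":["commands"]}

```bash
mkdir -p pics; ls; python3 - <<'E'
from cell import manip
import cv2,pickle
d={}
for n in ("scene","top","wrist"):
    s=manip.snapshot(n); d[n]=s
    cv2.imwrite(f"pics/{n}0.png",s["img"][:,:,::-1])
pickle.dump(d,open("s0.pkl","wb"))
o=manip.observe();print(o["clock"],o["position"],o["ee_rot"],o["opening"],o["contact_force"])
E
```

```text
pics
0.15 [0.21930131 0.58481733 0.23046626] [ 0.125632   -0.69569155  0.1267981   0.6958104 ] 0.08533224941278804 [-0.36725838 -0.27912718 -0.08379274]
```

View pics/scene0.png

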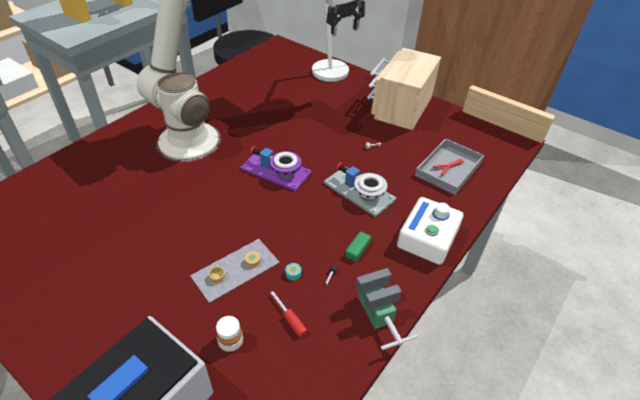

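View pics/top0.png

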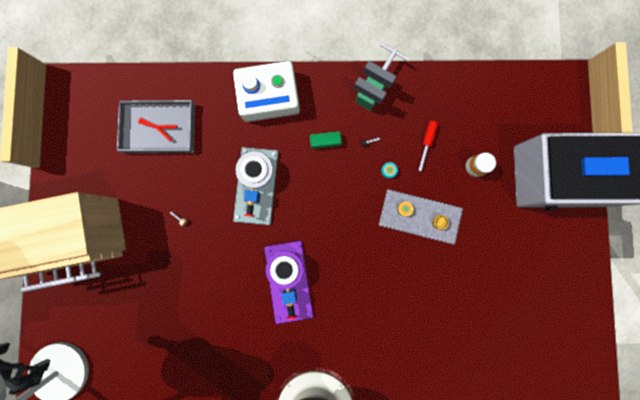

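View pics/wrist0.png

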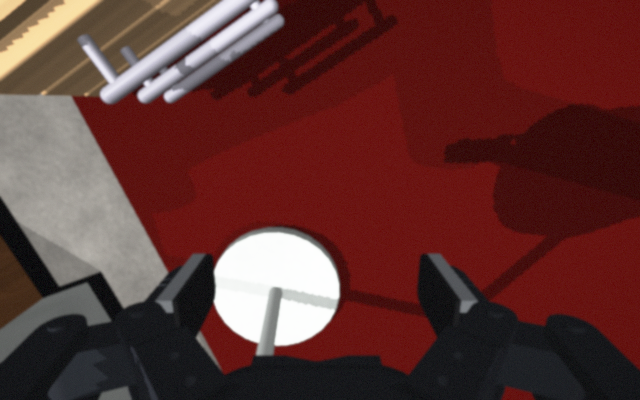

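The top view (up = +x, left = +y) shows three lid-like things: 
- (406,209) on the pad, with the inlaid closed face visible 
- (441,222) on the pad, which looks open 
- (389,170) turquoise, off the pad

It also shows two fixtures: grey at (254,170) and purple at (285,270). The pad lid with the green inlay and the grey fixture fit the description. I'll confirm both in enlarged crops.

```bash
python3 - <<'E'
import cv2,pickle,numpy as np
d=pickle.load(open("s0.pkl","rb"))
im=d["top"]["img"][:,:,::-1]
a=cv2.resize(im[140:250,370:470],None,fx=6,fy=6,interpolation=cv2.INTER_CUBIC)[:600]
b=cv2.resize(im[140:240,215:305],None,fx=6,fy=6,interpolation=cv2.INTER_CUBIC)
cv2.imwrite("pics/topA.png",a);cv2.imwrite("pics/topB.png",b)
s=d["scene"]["img"][:,:,::-1]
cv2.imwrite("pics/scA.png",cv2.resize(s[230:310,180:320],None,fx=5,fy=5,interpolation=cv2.INTER_CUBIC))
cv2.imwrite("pics/scB.png",cv2.resize(s[140:230,300:420],None,fx=6,fy=6,interpolation=cv2.INTER_CUBIC))
for n in d: print(n,d[n]["K"].round(1).tolist(),d[n]["extrinsics"].round(4).tolist())
E
```

```text
scene [[472.6, 0.0, 308.1], [0.0, 472.6, 200.8], [0.0, 0.0, 1.0]] [[0.7831, 0.6217, 0.017, -0.4094], [0.4491, -0.5464, -0.7069, -0.2072], [-0.4302, 0.5612, -0.7071, 1.6205], [0.0, 0.0, 0.0, 1.0]]
top [[374.2, 0.0, 318.7], [0.0, 374.2, 197.0], [0.0, 0.0, 1.0]] [[-0.0028, -0.9999, -0.0111, -0.0101], [-0.9964, 0.0037, -0.0843, 0.5603], [0.0844, 0.0109, -0.9964, 0.9853], [0.0, 0.0, 0.0, 1.0]]
wrist [[342.2, 0.0, 316.1], [0.0, 342.2, 198.0], [0.0, 0.0, 1.0]] [[-0.3515, -0.9362, 0.0018, 0.6247], [-0.8999, 0.3384, 0.2752, -0.0374], [-0.2582, 0.0952, -0.9614, 0.3784], [0.0, 0.0, 0.0, 1.0]]
```

View pics/topA.png

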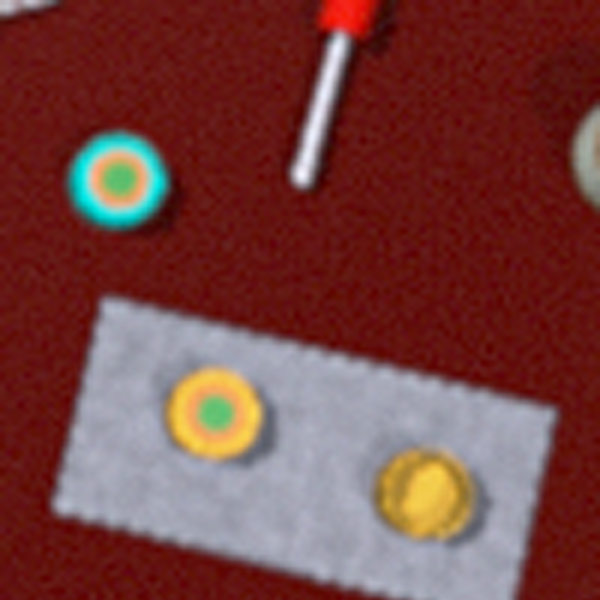

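View pics/topB.png

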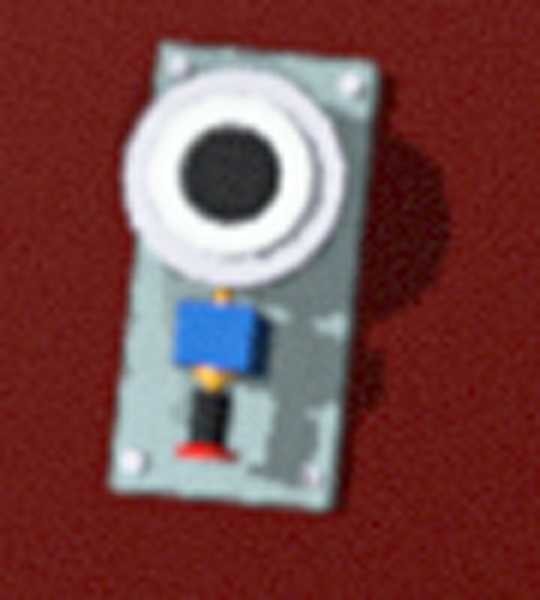

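View pics/scA.png

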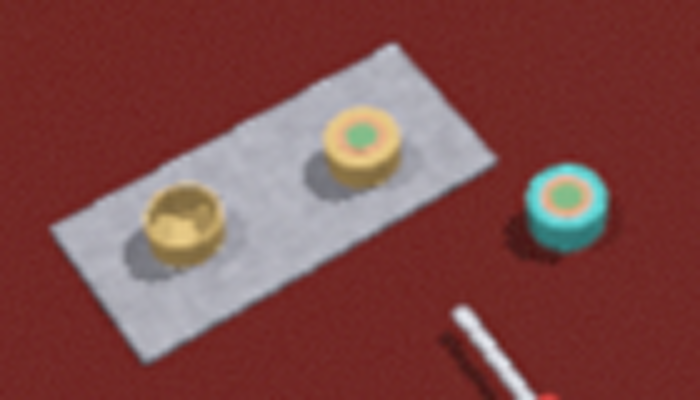

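View pics/scB.png

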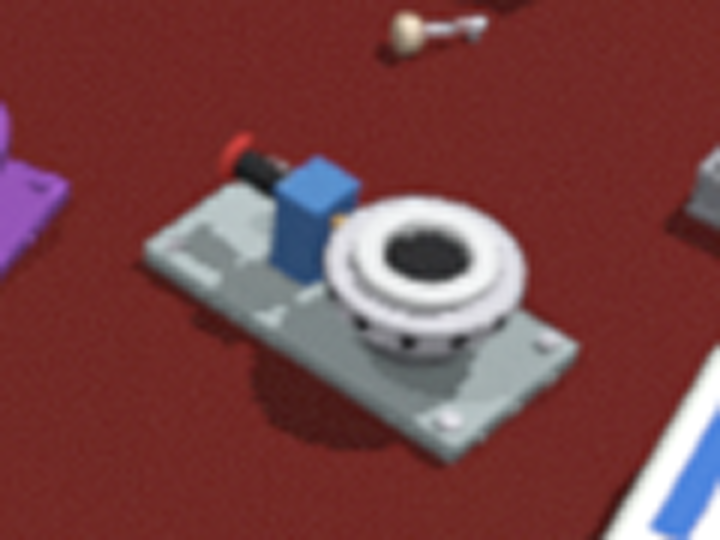

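The crops confirm it: the lid at (405.4,208.4) in the top view has a brass rim and the copper/green closed face up. The one at (440.5,222) is open side up, and the turquoise one lies off the pad. The fixture is the grey one.

```bash
cat > h.py <<'E'
import numpy as np
from scipy.spatial.transform import Rotation as R
def ray(s,uv,z):
    K=s["K"];E=s["extrinsics"];Rm=E[:3,:3];t=E[:3,3]
    c=-Rm.T@t;d=Rm.T@np.linalg.solve(K,[uv[0],uv[1],1.])
    return c+d*(z-c[2])/d[2]
def proj(s,p):
    q=s["extrinsics"]@np.r_[p,1];q=s["K"]@q[:3];return q[:2]/q[2]
def rot(o): return R.from_quat(np.roll(o["ee_rot"],-1)).as_matrix()
E
python3 - <<'E'
import pickle,numpy as np
from h import *
d=pickle.load(open("s0.pkl","rb"));T=d["top"];S=d["scene"]
cr=lambda p,o,k:(np.array(p)+.5)/k-.5+np.array(o)
A=lambda p:cr(p,(370,140),6);B=lambda p:cr(p,(215,140),6)
SA=lambda p:cr(p,(180,230),5);SB=lambda p:cr(p,(300,140),6)
pr=lambda n,v:print(n,np.round(v,4))
pr("lid top",ray(T,A((215,413)),.024));pr("lid scene",ray(S,SA((362,136)),.024))
pr("lidb top",ray(T,A((425,495)),.024));pr("lidb sc",ray(S,SA((185,215)),.024))
pr("pocket top",ray(T,B((230,173)),.060));pr("plate",ray(T,B((233,178)),.058))
pr("pocket sc rim",ray(S,SB((427,252)),.066));pr("plate sc",ray(S,SB((425,262)),.058))
c=[ray(T,B(p),.012) for p in((160,42),(380,65),(333,510),(112,490))]
for x in c: pr("c",x)
m1=(c[0]+c[1])/2;m2=(c[2]+c[3])/2
dx=m1-m2;print(np.linalg.norm(dx),np.arctan2(dx[1],dx[0]),np.arctan2(*(c[0]-c[3])[1::-1]),np.arctan2(*(c[1]-c[2])[1::-1]))
u=dx/np.linalg.norm(dx);pr("u",u);pr("origin from base",m2+.140*u)
pr("knob",ray(T,B((210,418)),.059));pr("flange",ray(T,B((206,450)),.058))
pr("blk top",ray(T,B((217,338)),.066))
pr("flange sc",ray(S,SB((236,152)),.05))
p=[ray(T,A(q),.004) for q in((105,297),(556,408),(52,515))]
for x in p: pr("pad",x)
E
```

```text
lid top [ 0.5286 -0.2443  0.024 ]
lid scene [ 0.5288 -0.2445  0.024 ]
lidb top [ 0.4917 -0.3367  0.024 ]
lidb sc [ 0.4941 -0.3383  0.024 ]
pocket top [0.6329 0.16   0.06  ]
plate [0.6311 0.159  0.058 ]
pocket sc rim [0.6317 0.1578 0.066 ]
plate sc [0.6309 0.1589 0.058 ]
c [0.7019 0.2021 0.012 ]
c [0.6906 0.1005 0.012 ]
c [0.4865 0.1205 0.012 ]
c [0.4959 0.2209 0.012 ]
0.20597412382928582 -0.09423492915472786 -0.0908956138304622 -0.0976038750047149
u [ 0.9956 -0.0941  0.    ]
origin from base [0.6306 0.1575 0.012 ]
knob [0.5259 0.1676 0.059 ]
flange [0.5121 0.1693 0.058 ]
blk top [0.5601 0.1636 0.066 ]
flange sc [0.5053 0.1748 0.05  ]
pad [ 0.583  -0.1996  0.004 ]
pad [ 0.5314 -0.4035  0.004 ]
pad [ 0.4835 -0.1737  0.004 ]
```

```bash
cat > plan.py <<'E'
import sys
from cell import manip
from h import *
def plan(x,y,z,yaw=None):
    o=manip.observe();M=rot(o);d=np.array([x,y,z])-o["position"]
    print("clock",round(o["clock"],2),"pos",o["position"].round(4),"open",round(o["opening"],4),"F",np.round(o["contact_force"],1))
    print("tool x",M[:,0].round(3),"tool y ang",round(np.arctan2(M[1,1],M[0,1]),3),"j",np.round(o["joints"],2))
    print("shift mm in tool",(1000*M.T@d).round(1))
    if yaw is not None:
        a=np.arctan2(M[1,1],M[0,1]); 
        for y0 in(yaw,yaw+np.pi):
            e=(y0-a+np.pi)%(2*np.pi)-np.pi
            print("turn about tool x",round(-e,3)) # tool x down
if __name__=="__main__": plan(*map(float,sys.argv[1:]))
E
python3 plan.py 0.5287 -0.2444 0.12 1.477
```

```text
clock 0.15 pos [0.2193 0.5848 0.2305] open 0.0853 F [-0.4 -0.3 -0.1]
tool x [-0.    -0.002 -1.   ] tool y ang -1.93 j [ 1.47  0.39  0.01 -0.   -1.19 -0.26]
shift mm in tool [ 111.6  667.5 -580.9]
turn about tool x 2.876
turn about tool x -0.265
```

Call:
arm_command:
  commands: [0,0,0,-0.132,85,0,0,0,-0.132,85,0,30,-14,0,85,0,50,-24,0,85,0,50,-24,0,85,0,50,-24,0,85,0,50,-24,0,85,0,50,-24,0,85,0,50,-24,0,85,0,50,-24,0,85,0,50,-24,0,85,0,50,-24,0,85,0,50,-24,0,85,0,50,-24,0,85,0,50,-24,0,85,0,50,-24,0,85,0,50,-24,0,85,0,50,-24,0,80,0,0,0,0,80]
  squeeze: 30

```text
clock: 2.52
position: [0.5182, -0.2297, 0.2299]
ee_rot: [0.035, -0.706, 0.035, 0.707]
contact_force: [-0.1, 0.8, -0.3]
opening: 0.0802
```

```bash
python3 plan.py 0.5287 -0.2444 0.08 1.477; python3 - <<'E'
from cell import manip
import cv2,pickle
from h import *
s=manip.snapshot("wrist");pickle.dump(s,open("s1.pkl","wb"))
print(proj(s,(.5287,-.2444,.024)))
cv2.imwrite("pics/w1.png",s["img"][:,:,::-1])
E
```

```text
clock 2.52 pos [ 0.5182 -0.2297  0.2299] open 0.0802 F [-0.1  0.8 -0.3]
tool x [-0.002  0.    -1.   ] tool y ang -1.671 j [-0.13  0.29 -0.14  0.   -1.15  1.6 ]
shift mm in tool [149.9  13.5 -12.1]
turn about tool x 3.136
turn about tool x -0.006
[330.33072805 157.27161487]
```

View pics/w1.png

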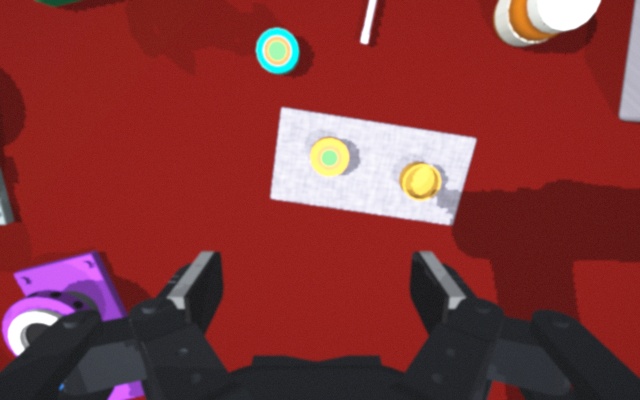

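The wrist view shows the inlaid lid at (330,157), exactly where my estimate projects it. I'll descend.

Call:
arm_command:
  commands: [40,6,-6,0,75,50,7,-6,0,75,50,0,0,0,75,10,0,0,0,75,0,0,0,0,75]

```text
clock: 3.2
position: [0.5291, -0.2403, 0.0821]
ee_rot: [-0.033, 0.706, -0.033, -0.706]
contact_force: [-0.1, -0.2, -0.3]
opening: 0.0746
```

```bash
python3 plan.py 0.5287 -0.2444 0.0095 1.477; python3 - <<'E'
from cell import manip
import cv2,pickle
from h import *
s=manip.snapshot("wrist");pickle.dump(s,open("s1.pkl","wb"))
print(proj(s,(.5287,-.2444,.024)))
cv2.imwrite("pics/w2.png",s["img"][:,:,::-1])
E
```

```text
clock 3.2 pos [ 0.5291 -0.2403  0.0821] open 0.0746 F [-0.1 -0.2 -0.3]
tool x [ 0.    -0.001 -1.   ] tool y ang -1.664 j [-0.15  0.46 -0.29  0.   -0.82  1.62]
shift mm in tool [72.6  4.1  0.1]
turn about tool x -3.141
turn about tool x 0.001
[324.40845967 215.48907014]
```

View pics/w2.png

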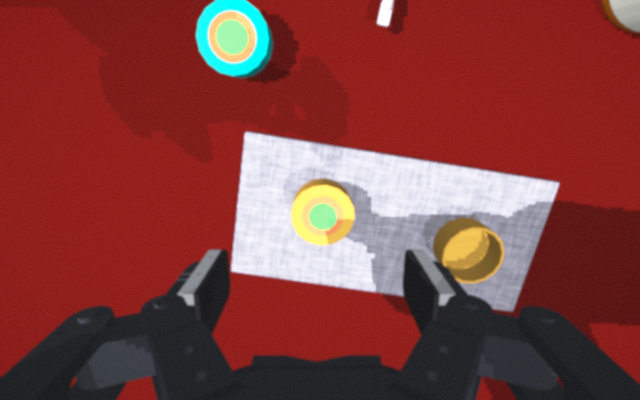

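The lid is at (323,216) against a predicted (324,215), so within about 1 mm. I'll go down and close.

Call:
arm_command:
  commands: [30,4,0,0,70,30,0,0,0,66,12,0,0,0,60,0,0,0,0,60,0,0,0,0,45,0,0,0,0,30,0,0,0,0,30,0,0,0,0,30,0,0,0,0,30]
  squeeze: 30

```text
clock: 4.38
position: [0.5295, -0.245, 0.0112]
ee_rot: [-0.033, 0.707, -0.034, -0.705]
contact_force: [-0.7, 0.8, 5.4]
opening: 0.0387
```

```bash
python3 plan.py 0.5287 -0.2444 0.0095 1.477; python3 - <<'E'
from cell import manip
import cv2,pickle
from h import *
s=manip.snapshot("wrist")
cv2.imwrite("pics/w3.png",s["img"][:,:,::-1])
E
```

```text
clock 4.38 pos [ 0.5295 -0.245   0.0112] open 0.0387 F [-0.7  0.8  5.4]
tool x [ 0.003 -0.001 -1.   ] tool y ang -1.665 j [-0.16  0.56 -0.35  0.   -0.66  1.63]
shift mm in tool [ 1.7 -0.5  0.9]
turn about tool x 3.141
turn about tool x -0.0
```

View pics/w3.png

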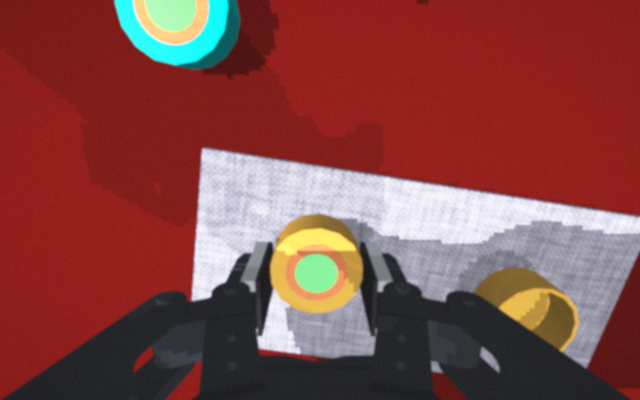

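Call:
arm_command:
  commands: [-10,0,0,0,30,-30,0,0,0,30,-50,0,0,0,30,-30,0,0,0,30,0,0,0,0,30]

```text
clock: 5.05
position: [0.5299, -0.2452, 0.1328]
ee_rot: [-0.033, 0.709, -0.034, -0.704]
contact_force: [-0.1, 0.2, -0.3]
opening: 0.0388
```

```bash
python3 plan.py 0.6315 0.1588 0.13 1.477
```

```text
clock 5.05 pos [ 0.5299 -0.2452  0.1328] open 0.0388 F [-0.1  0.2 -0.3]
tool x [ 0.007 -0.001 -1.   ] tool y ang -1.665 j [-0.16  0.4  -0.24  0.   -0.93  1.63]
shift mm in tool [   2.9 -411.7  -63. ]
turn about tool x 3.141
turn about tool x -0.001
```

Call:
arm_command:
  commands: [0,-25,-4,0,30,0,-45,-7,0,30,0,-45,-7,0,30,0,-45,-7,0,30,0,-45,-7,0,30,0,-45,-7,0,30,0,-45,-7,0,30,0,-45,-7,0,30,0,-40,-6,0,30,0,-25,-4,0,30,0,-7,0,0,30,0,0,0,0,30,0,0,0,0,30]

```text
clock: 6.68
position: [0.6296, 0.1582, 0.1293]
ee_rot: [0.034, -0.706, 0.034, 0.707]
contact_force: [-0.2, 0.7, -0.6]
opening: 0.0388
```

```bash
python3 plan.py 0.6315 0.1588 0.08 1.477; python3 - <<'E'
from cell import manip
import cv2,pickle
from h import *
d={}
for n in("wrist","scene","top"):
    s=manip.snapshot(n);d[n]=s
    cv2.imwrite(f"pics/p4{n}.png",s["img"][:,:,::-1])
s=d["scene"]["img"][:,:,::-1];cv2.imwrite("pics/p4sc.png",cv2.resize(s[110:230,300:430],None,fx=5,fy=5,interpolation=cv2.INTER_CUBIC))
pickle.dump(d,open("s4.pkl","wb"))
E
```

```text
clock 6.67 pos [0.6296 0.1582 0.1293] open 0.0388 F [-0.2  0.7 -0.6]
tool x [-0.001 -0.    -1.   ] tool y ang -1.667 j [ 0.49  0.51 -0.06 -0.   -1.    0.98]
shift mm in tool [49.3 -0.8 -1.8]
turn about tool x 3.139
turn about tool x -0.002
```

View pics/p4wrist.png

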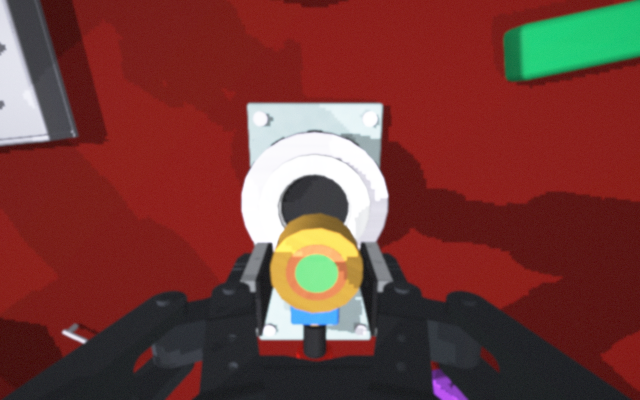

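View pics/p4sc.png

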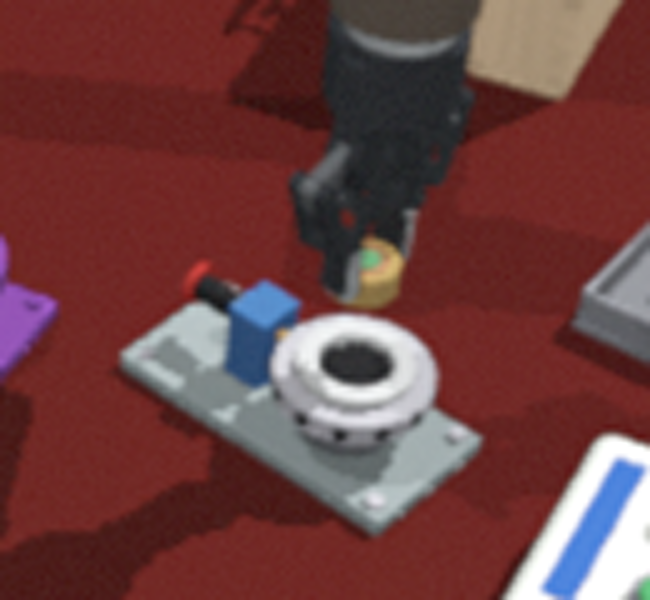

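```bash
python3 - <<'E'
import cv2,pickle
d=pickle.load(open("s4.pkl","rb"))
s=d["wrist"]["img"][:,:,::-1];cv2.imwrite("pics/p4wc.png",cv2.resize(s[95:345,220:410],None,fx=2.4,fy=2.4,interpolation=cv2.INTER_CUBIC)) 
cv2.imwrite("pics/p4wd.png",cv2.resize(s[125:275,235:395],None,fx=4,fy=4,interpolation=cv2.INTER_CUBIC)) 
E
```

```text
(no output)
```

View pics/p4wd.png

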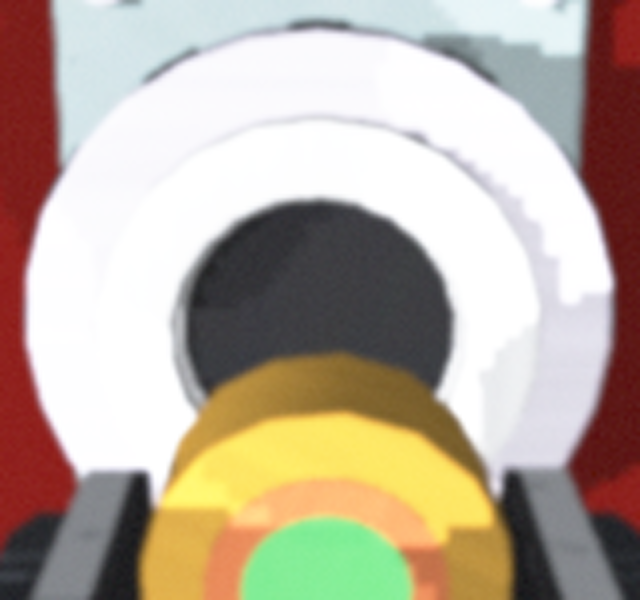

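View pics/p4wc.png

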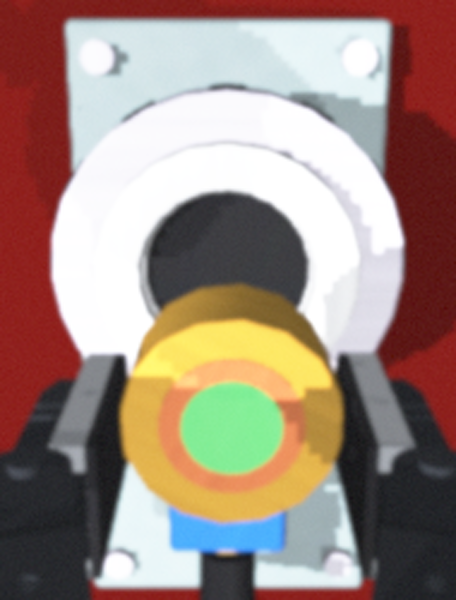

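```bash
python3 - <<'E'
import pickle,numpy as np
from h import *
W=pickle.load(open("s4.pkl","rb"))["wrist"]
f=lambda p,o,k:(np.array(p)+.5)/k-.5+np.array(o)
D=lambda p:f(p,(235,125),4);C=lambda p:f(p,(220,95),2.4)
from scipy.optimize import least_squares
def fit(pts,z,r):
    P=np.array([ray(W,D(p),z)[:2] for p in pts])
    s=least_squares(lambda c:np.hypot(*(P-c).T)-r,P.mean(0));print(s.x.round(4),(s.fun*1000).round(2))
fit([(25,300),(613,290),(320,28),(110,110),(520,105)],.058,.048)
fit([(320,118),(540,310),(430,145),(210,145)],.066,.0355)
fit([(320,198),(171,330),(230,225),(453,330)],.066,.0235)
print(ray(W,C((232,427)),.1421))
M=[ray(W,C(p),.1421)[:2] for p in((120,420),(343,420),(232,522),(232,318))];print(np.round(M,4))
# sides at lid bottom edge top: 
E
```

```text
[0.6318 0.1601] [ 0.03  0.16 -0.03  0.1  -0.09]
[0.6316 0.1603] [-0.02 -0.18  0.22 -0.16]
[0.631  0.1612] [ 0.39 -1.06 -0.16 -1.17]
[0.62856685 0.15915524 0.1421    ]
[[0.6318 0.1785]
 [0.628  0.1397]
 [0.6095 0.161 ]
 [0.6489 0.1572]]
```

Measured with the wrist camera, the lid needs about (+2.8,+1.0) mm in world to be over the pocket. I'll shift it and lower it to just above the rim.

Call:
arm_command:
  commands: [0,-1,-3,0,30,20,0,0,0,30,20,0,0,0,30,10,0,0,0,30,0,0,0,0,30,0,0,0,0,30]

```text
clock: 7.58
position: [0.6337, 0.1603, 0.0802]
ee_rot: [-0.034, 0.707, -0.033, -0.706]
contact_force: [-0.6, -0.0, -0.8]
opening: 0.0388
```

```bash
python3 plan.py 0.6324 0.1592 0.0672 1.477; python3 - <<'E'
from cell import manip
import cv2,pickle
from h import *
s=manip.snapshot("wrist")["img"][:,:,::-1];cv2.imwrite("pics/p5.png",cv2.resize(s[95:345,200:430],None,fx=2.4,fy=2.4,interpolation=cv2.INTER_CUBIC)) 
s=manip.snapshot("scene")["img"][:,:,::-1];cv2.imwrite("pics/p5s.png",cv2.resize(s[130:230,310:430],None,fx=5,fy=5,interpolation=cv2.INTER_CUBIC))
E
```

```text
clock 7.58 pos [0.6337 0.1603 0.0802] open 0.0388 F [-0.6 -0.  -0.8]
tool x [ 0.002  0.    -1.   ] tool y ang -1.665 j [ 0.49  0.56 -0.1   0.   -0.9   0.98]
shift mm in tool [13.   1.3  1.2]
turn about tool x 3.141
turn about tool x -0.001
```

View pics/p5.png

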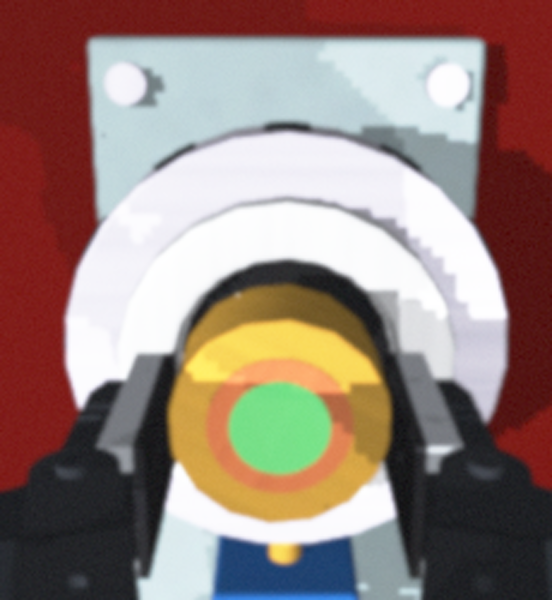

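View pics/p5s.png

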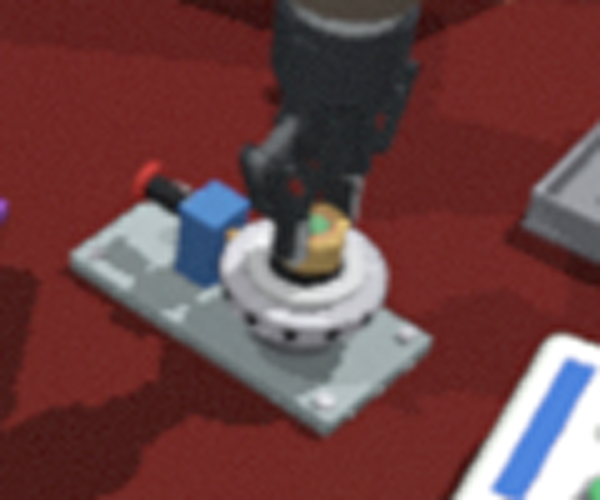

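Call:
arm_command:
  commands: [2,1,1,0,30,2,0,0,0,30,2,0,0,0,30,2,0,0,0,30,2,0,0,0,30,0,0,0,0,30,0,0,0,0,30]

```text
clock: 8.55
position: [0.632, 0.1593, 0.0693]
ee_rot: [-0.033, 0.706, -0.033, -0.706]
contact_force: [-0.7, -0.2, -0.5]
opening: 0.0387
```

```bash
python3 plan.py 0.6324 0.1592 0.0672 1.477; python3 - <<'E'
from cell import manip
import cv2
s=manip.snapshot("wrist")["img"][:,:,::-1];cv2.imwrite("pics/p6.png",cv2.resize(s[95:345,200:430],None,fx=2.4,fy=2.4,interpolation=cv2.INTER_CUBIC)) 
E
```

```text
clock 8.55 pos [0.632  0.1593 0.0693] open 0.0387 F [-0.7 -0.2 -0.5]
tool x [ 0. -0. -1.] tool y ang -1.666 j [ 0.49  0.57 -0.12  0.   -0.88  0.98]
shift mm in tool [ 2.1  0.  -0.4]
turn about tool x 3.141
turn about tool x -0.001
```

View pics/p6.png

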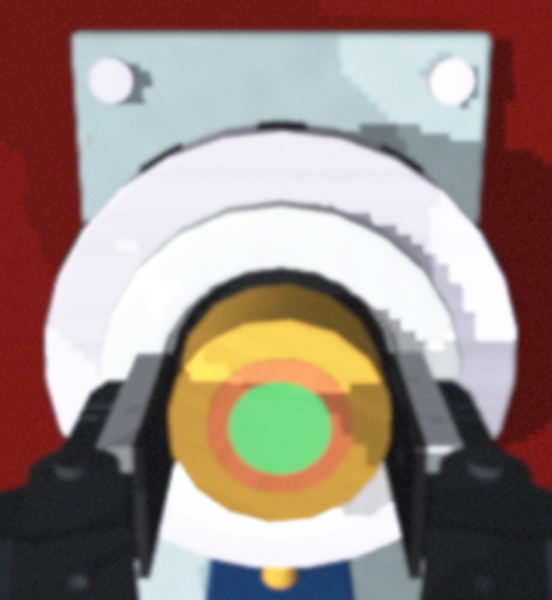

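The lid is concentric in the ring and below the rim, with no contact yet. I'll feel for the floor in small steps.

Call:
arm_command:
  commands: [1,0,0,0,30,0,0,0,0,30,1,0,0,0,30,0,0,0,0,30]

```text
clock: 9.1
position: [0.632, 0.1592, 0.0674]
ee_rot: [-0.034, 0.706, -0.033, -0.706]
contact_force: [-0.1, -0.1, 0.6]
opening: 0.0386
```

Call:
arm_command:
  commands: [0.5,0,0,0,30,0,0,0,0,30]

```text
clock: 9.35
position: [0.632, 0.1593, 0.0673]
ee_rot: [-0.033, 0.706, -0.033, -0.706]
contact_force: [-1.3, 0.4, 1.7]
opening: 0.0386
```

The force rises and z stops at 0.0673, where the seat was predicted (0.0672). I'll release.

Call:
arm_command:
  commands: [0,0,0,0,44,0,0,0,0,50,0,0,0,0,56,0,0,0,0,60,-10,0,0,0,60,-30,0,0,0,60,-40,0,0,0,60,0,0,0,0,60]

```text
clock: 10.35
position: [0.6344, 0.1602, 0.152]
ee_rot: [-0.035, 0.709, -0.032, -0.703]
contact_force: [-0.6, 0.1, -1.0]
opening: 0.0598
```

```bash
python3 - <<'E'
from cell import manip
import cv2,pickle
d={}
s=d["wrist"]=manip.snapshot("wrist");cv2.imwrite("pics/p7.png",s["img"][:,:,::-1])
s=d["scene"]=manip.snapshot("scene");s=s["img"][:,:,::-1];cv2.imwrite("pics/p7s.png",cv2.resize(s[130:230,310:430],None,fx=5,fy=5,interpolation=cv2.INTER_CUBIC))
pickle.dump(d,open("s7.pkl","wb"))
E
python3 plan.py 0.526 0.169 0.1 1.477
```

```text
clock 10.45 pos [0.632  0.1593 0.1477] open 0.0599 F [-0.6  0.9 -0.5]
tool x [ 0.001  0.001 -1.   ] tool y ang -1.666 j [ 0.49  0.49 -0.04 -0.   -1.04  0.98]
shift mm in tool [ 47.6   0.5 106.5]
turn about tool x 3.14
turn about tool x -0.001
```

View pics/p7.png

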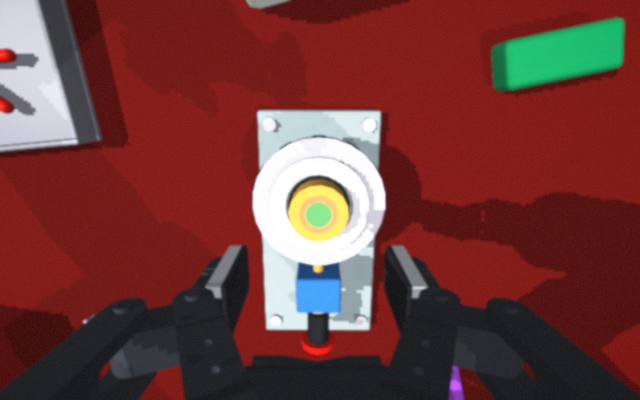

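View pics/p7s.png

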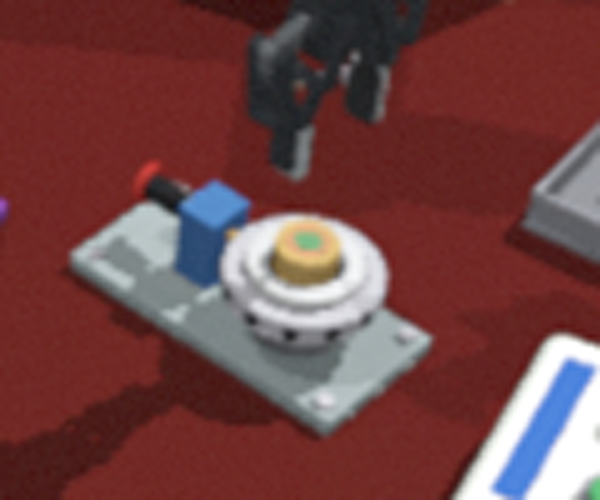

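The lid sits flat and concentric in the ring, face up, in both views. Next is the knob.

Call:
arm_command:
  commands: [0,0,35,0,60,0,0,40,0,60,15,0,25,0,60,20,0,5,0,60,10,0,0,0,60,0,0,0,0,60,0,0,0,0,60]

```text
clock: 11.32
position: [0.5282, 0.1693, 0.1021]
ee_rot: [-0.034, 0.707, -0.034, -0.706]
contact_force: [-0.1, -1.4, 1.0]
opening: 0.0601
```

```bash
python3 - <<'E'
from cell import manip
import cv2,pickle
from h import *
s=manip.snapshot("wrist");cv2.imwrite("pics/p8.png",cv2.resize(s["img"][120:320,200:430,::-1],None,fx=3,fy=3,interpolation=cv2.INTER_CUBIC))
pickle.dump(s,open("s8.pkl","wb"))
u=np.array([.9956,-.094,0]);o=np.array([.6317,.1602,0])
for n,xx,z in(("knob",-.106,.059),("flange",-.1215,.064),("blk face",-.085,.066),("grip end",-.119,.059)): 
    p=proj(s,o+xx*u+[0,0,z]);print(n,p,(p-[200,120])*3)
E
python3 plan.py 0.5277 0.1700 0.031 1.477
```

```text
knob [316.70691302 227.27609078] [350.12073905 321.82827233]
flange [316.73539618 255.5717395 ] [350.20618855 406.71521851]
blk face [316.70306439 195.54284253] [350.10919317 226.62852759]
grip end [316.71988348 247.98097021] [350.15965044 383.94291063]
clock 11.38 pos [0.5282 0.1693 0.1023] open 0.0602 F [-0.3  0.   0. ]
tool x [ 0.001  0.    -1.   ] tool y ang -1.666 j [ 0.6   0.39 -0.34  0.   -0.84  0.87]
shift mm in tool [71.3 -0.6  0.7]
turn about tool x 3.14
turn about tool x -0.001
```

View pics/p8.png

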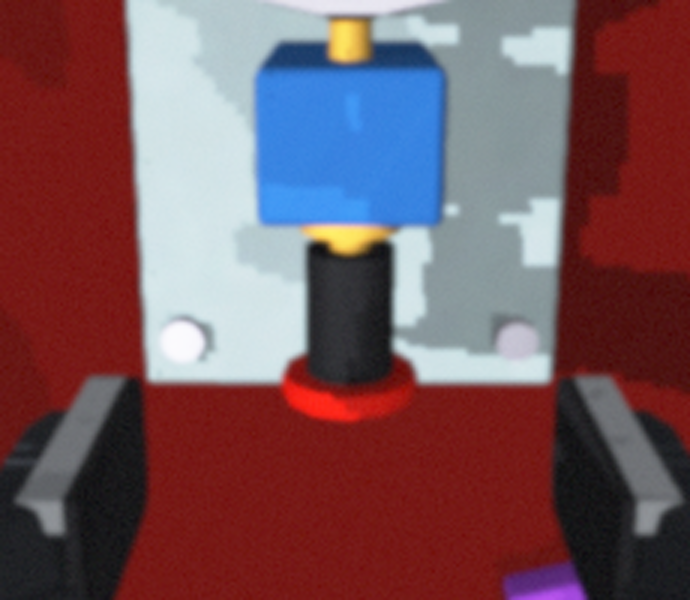

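The block face (row 225), grip end (382) and axis (349) match the predictions to within 2 crop pixels, which is under 0.5 mm. I'll descend and grip.

Call:
arm_command:
  commands: [25,-0.5,0.5,0,60,25,0,0,0,60,15,0,0,0,60,6,0,0,0,60,0,0,0,0,60,0,0,0,0,40,0,0,0,0,25,0,0,0,0,10,0,0,0,0,10,0,0,0,0,10,0,0,0,0,10]
  squeeze: 60

```text
clock: 12.75
position: [0.5272, 0.1694, 0.0316]
ee_rot: [-0.033, 0.706, -0.034, -0.706]
contact_force: [-1.0, -3.1, 5.5]
opening: 0.0163
```

```bash
python3 - <<'E'
from cell import manip
import cv2,pickle
from h import *
s=manip.snapshot("wrist");cv2.imwrite("pics/p9.png",cv2.resize(s["img"][120:360,200:430,::-1],None,fx=2.5,fy=2.5,interpolation=cv2.INTER_CUBIC))
E
python3 plan.py 0.5277 0.1700 0.031 1.477
```

```text
clock 12.8 pos [0.5272 0.1694 0.0316] open 0.0165 F [-1.  -3.8  6.5]
tool x [ 0. -0. -1.] tool y ang -1.665 j [ 0.6   0.49 -0.4   0.   -0.67  0.87]
shift mm in tool [ 0.6 -0.7 -0.4]
turn about tool x 3.141
turn about tool x -0.001
```

View pics/p9.png

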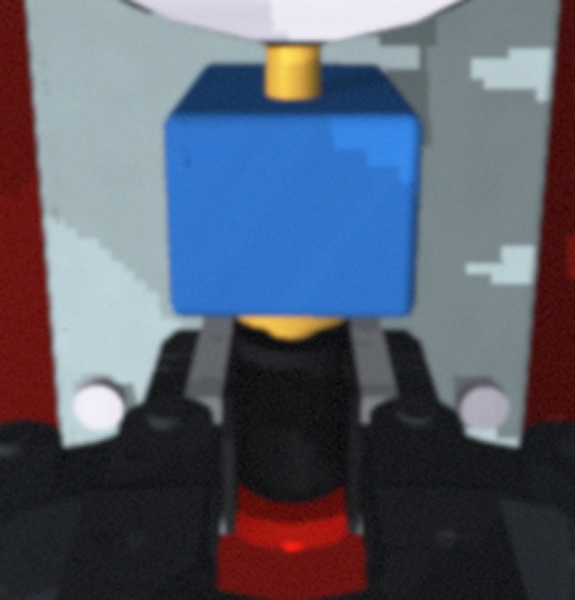

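The grip is on the knob (16.4 mm reading on an 18 mm grip; the 40 mm lid also read about 1.3 mm small). I'll pull along tool +z, which is fixture −x.

Call:
arm_command:
  commands: [0,0,3,0,10,0,0,3,0,10,0,0,3,0,10,0,0,3,0,10,0,0,3,0,10,0,0,2,0,10,0,0,0,0,10,0,0,0,0,10]
  squeeze: 80

```text
clock: 13.8
position: [0.5127, 0.1709, 0.0317]
ee_rot: [-0.034, 0.708, -0.033, -0.705]
contact_force: [7.2, -7.0, 0.3]
opening: 0.0155
```

```bash
python3 - <<'E'
from cell import manip
import cv2,pickle
from h import *
s=manip.snapshot("wrist");cv2.imwrite("pics/p10.png",cv2.resize(s["img"][120:360,200:430,::-1],None,fx=2.5,fy=2.5,interpolation=cv2.INTER_CUBIC))
E
python3 plan.py 0.5272 0.1694 0.031 1.477
```

```text
clock 13.85 pos [0.5127 0.171  0.0317] open 0.0159 F [ 6.8 -7.5  1.3]
tool x [ 0.005  0.001 -1.   ] tool y ang -1.665 j [ 0.62  0.47 -0.44  0.   -0.65  0.85]
shift mm in tool [  0.7   0.2 -14.6]
turn about tool x 3.141
turn about tool x -0.0
```

View pics/p10.png

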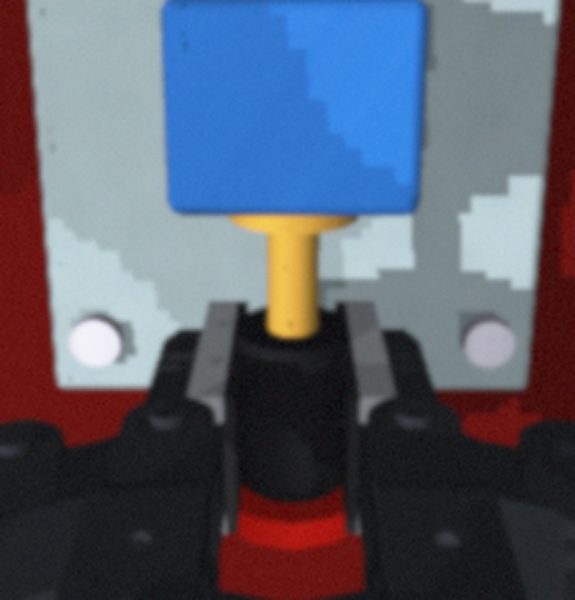

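It moved 14.6 mm without slipping, with the spring at about 7 N. Now to the stop.

Call:
arm_command:
  commands: [0,0.5,2,0,10,0,0,1,0,10,0,0,1,0,10,0,0,1,0,10,0,0,1,0,10,0,0,0,0,10,0,0,0,0,10]

```text
clock: 14.72
position: [0.5092, 0.1714, 0.0317]
ee_rot: [-0.034, 0.71, -0.032, -0.703]
contact_force: [16.0, -10.8, -5.5]
opening: 0.0155
```

```bash
python3 plan.py 0.5272 0.1694 0.031 1.477
```

```text
clock 14.72 pos [0.5092 0.1714 0.0317] open 0.0155 F [ 16.  -10.8  -5.5]
tool x [ 0.009  0.002 -1.   ] tool y ang -1.664 j [ 0.63  0.47 -0.45  0.01 -0.64  0.84]
shift mm in tool [  0.9   0.3 -18.1]
turn about tool x -3.141
turn about tool x 0.0
```

Call:
arm_command:
  commands: [0,0,1,0,10,0,0,1,0,10,0,0,0,0,10,0,0,0,0,10,0,0,0,0,10]

```text
clock: 15.35
position: [0.5092, 0.1715, 0.0318]
ee_rot: [-0.034, 0.711, -0.032, -0.702]
contact_force: [22.3, -14.0, -9.2]
opening: 0.016
```

```bash
python3 - <<'E'
from cell import manip
import cv2,pickle
from h import *
s=manip.snapshot("wrist");cv2.imwrite("pics/p11.png",cv2.resize(s["img"][:360,140:490,::-1],None,fx=1.6,fy=1.6,interpolation=cv2.INTER_CUBIC))
s=manip.snapshot("scene")["img"][:,:,::-1];cv2.imwrite("pics/p11f.png",s);cv2.imwrite("pics/p11s.png",cv2.resize(s[130:230,310:430],None,fx=5,fy=5,interpolation=cv2.INTER_CUBIC))
E
python3 plan.py 0.5272 0.1694 0.031 1.477
```

```text
clock 15.45 pos [0.5092 0.1715 0.0318] open 0.0155 F [ 23.1 -14.4  -8.9]
tool x [ 0.013  0.003 -1.   ] tool y ang -1.664 j [ 0.63  0.47 -0.46  0.01 -0.63  0.84]
shift mm in tool [  1.    0.4 -18.1]
turn about tool x -3.141
turn about tool x 0.001
```

View pics/p11.png

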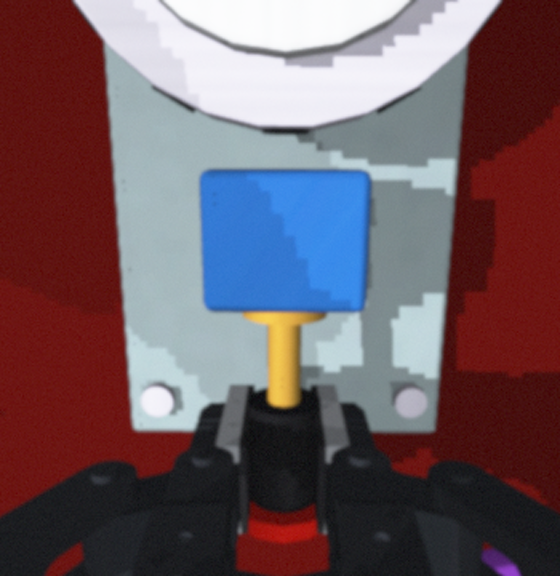

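View pics/p11s.png

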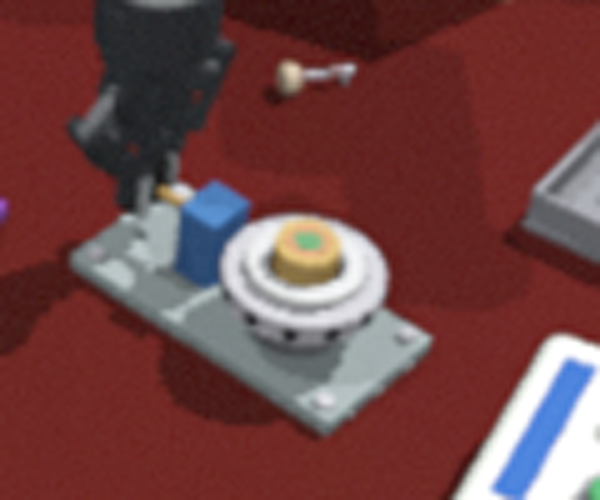

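View pics/p11f.png

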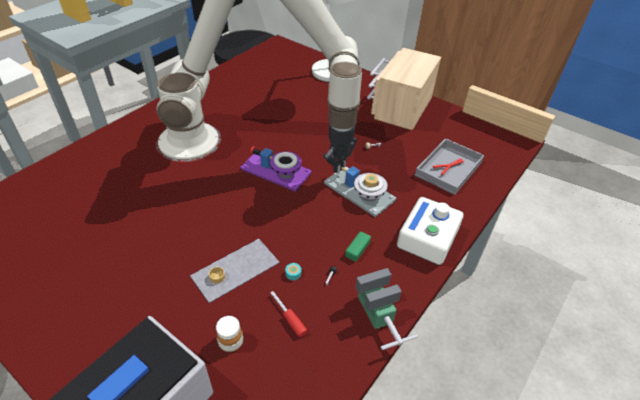

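It is at the stop: 18.1 mm travel, and 2 mm more command moved nothing and only raised the force. One hold check for creep before handing in.

Call:
arm_command:
  commands: [0,0,0,0,10,0,0,0,0,10,0,0,0,0,10,0,0,0,0,10,0,0,0,0,10,0,0,0,0,10,0,0,0,0,10,0,0,0,0,10]

```text
clock: 16.45
position: [0.5092, 0.1715, 0.0318]
ee_rot: [-0.034, 0.711, -0.032, -0.702]
contact_force: [22.2, -13.1, -8.9]
opening: 0.0158
```

Stable for a second, so I'm handing in.

```bash
python3 -c "
from cell import manip
print(manip.sign_off())
o=manip.observe();print(o['clock'],o['position'],o['contact_force'])"
```

```text
the job is handed in; nothing more can be done
None
the job is handed in; nothing more can be done
```

The lid is in the pocket and the index pin is held fully back. I handed the job in at about 16.5 s on the robot clock; sign-off gives no verdict.

- **Lid:** I picked up the brass lid lying closed face up and lowered it into the grey fixture's pocket. Contact came at TCP z = 0.0673 m, against 0.0672 m predicted for fully home, with under 2 N of push. After release, both camera views showed it flat, concentric and green face up.
- **Knob:** I gripped it at 80 N and pulled it 18.1 mm along the fixture's −x. Commanding 2 mm more moved nothing and only raised the pull to about 22 N, so it is on its stop. It then held for a second with no creep.
- **Other items:** In the last scene view, the other lid, the turquoise and purple look-alikes and the other items all looked unmoved.

**Readings that did not fit exactly:**
- The pull carried a side force of about 14 N and about 9 N downward, from a slight grip misalignment and tilt. This is well below the limits.
- The finger opening read about 1 to 2.5 mm less than the true diameters of the lid and the grip.

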